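# Open the inspection hatch of a gearbox

### The arm

A 7-joint arm with a two-finger parallel gripper is mounted at the origin on a cart in front of the work surface, level with it; the furniture and walls round the work are solid. World frame = base frame: x ahead of the robot, y to its left, z up, the work surface at z = 0. Lengths are in m, angles in degrees, forces in N, time in s.
With the tool pointing down it reaches from about 0.425 to 0.875 m from the base axis. Payload 4.7 kg.
Tool frame: the origin (TCP) lies between the finger pads; the fingertips stand 8 mm ahead of it and the grasp point (between the pads) lies 11 mm behind it; z points along the fingers, y is the line along which they close (so a half turn about z gives the same grasp; the last joint's range is limited). The gripper opens to 87 mm and grips with 3 to 60 N. Pads are 19 mm wide; open, the fingers measure 117 mm over their backs; the gripper's body (75 mm by 190 mm) begins 51 mm behind the grasp point.
Start: joints at [-65.254, 18.392, -4.016, 83.108, 1.295, 78.541, -3.26], TCP at [0.264, 0.594, 0.231] pointing down, gripper open.
Joint ranges: [-163.93, 163.93], [-17.29, 119.83], [-79.2, 71.16], [3.27, 140.29], [-89.18, 269.18], [5.43, 117.66], [-154.24, 154.24]. Speed limits (degrees/s): [147.25, 147.25, 180, 180, 180, 180, 180].

### API

Orientations are given as [roll, pitch, yaw] about the fixed x, y, z axes, in that order (R = Rz(yaw) Ry(pitch) Rx(roll)).
In Python, from cell import env, viewer gives the robot as it stands. The module is installed in compiled form; this text tells all that it offers.
- The arm moves only by the tool arm_command, never from a script. Its argument "series" is a list of rows, each a list of 2 entries, a list of its own where there are three numbers: the shift along the tool's x, y, z in mm, then the turn about the tool's z in rad. A call has exactly 5 rows; each row is the pose to reach, as a shift and turn from the pose commanded when the call began, along the tool's axes at that moment; what a row does not reach only later rows make up. A row lasts 1/10 s, in which the tool goes at most 50 mm and 8.59 degrees, less where a joint would pass 70% of its speed; a pose out of reach is approached as far as the arm can. A call with a gripper value outside its range is refused whole. "grip" is the gripper command: -1 is fully open, 1 is shut, values between are in proportion, set as the call begins (left out, the last holds). The fingers move at their own pace and stop on an object; "grip_force" is the grip in N (left out, the last holds). Time passes only in rows, so rows that repeat a pose let the fingers close, or fill a call up. It gives the time, the measured TCP pose, the force, the opening and the grip force at its end, in the units of the state.
- env.get_obs(): the state, without advancing time (a new reading comes with each control period).
- viewer.read_camera(name): name is "scene" or "top" or "wrist"; returns (picture, depth): 420x560x3 uint8, blue, green, red; 420x560 float32, m along the optical axis (not along the pixel's ray), 0 where there is no reading.
- viewer.calibration(name): a dict with "K" (3x3 intrinsics, pixels), "T" (4x4, takes a point from camera to world coordinates); the wrist camera has in their place "hand_eye" (4x4, takes a point from camera to tool coordinates, whose origin is the TCP and whose axes are the flange's). Camera axes: x right, y up, looking along -z (the intrinsics and any distortion apply to the point x, -y, -z); pixel columns grow to the right and rows downward; lengths in m; the calibration is good to about 2 mm. A picture is of the moment at which its call begins: read the wrist's pose just before it. calibration takes no time and is no camera call.
- env.sign_off(): hands the job in; it is judged then, once.
The state is a dict: "time_s": time; "qpos": joint angles; "joint_velocities": joint speeds; "effort": joint torques, N m; "tool_pos": TCP position; "tool_rot": TCP orientation; "force": force on the tool from outside, world axes, zero at the start; "wrist_torque": the same for the moment, N m; "grip_width": finger opening in m; "grasp_force": force on a finger pad.
Only numpy, scipy, OpenCV 4.12 (cv2) and the standard library are available. Lean on these libraries where they do the work, as an engineer would, in place of code of your own. Each camera call takes 0.05 s, during which the arm holds its last target. There are 200 camera calls.

### The job

Open the sliding inspection hatch of the green gearbox: turn both black captive bolt knobs anticlockwise to their end stops, pull up the red spring plunger knob to free the cover, and slide the cover along its rails, away from the shaft end, until the plunger drops fully into the open-position hole and locks the cover there. Let go of everything, leave both bolts undone, and do not disturb the loose parts and tools lying around.

Things in the scene. Friction and masses are not known exactly. Their poses are not given: they have to be found in the camera images.
- gear_case: green cast gearbox housing fixed to the worktop, 164 mm (its x) by 366 mm (its y); its deck is 75 mm high, two steel rails beside the cover are 90 mm high. Origin on the worktop, 15 mm from the middle towards the shaft end; z up. Two fixed rails guide the cover along the housing's y axis; the shaft stub sticks out of the -y end
- hatch_cover (a joint): travel of the sliding aluminium cover (120 x 190 x 8 mm, its top 85 mm above the worktop) in m along the housing's +y: 0 = closed, limit 0.140. It slides with about 1 to 2 N. In the closed position it is held by the plunger pin and by both captive bolts. The second (open) index hole lies somewhere between 0.100 and 0.130 of travel: the steel strip that carries it is adjustable, so where exactly must be found by letting the pin ride on the strip until it drops in
- plunger (a joint): lift of the spring plunger in m: 0 = pin fully down in a hole, limit 0.014; the pin clears the hole's edge above 0.010, and rides at about 0.008 to 0.009 when let go between the holes. The spring pulls down with 7 N at 0 and 12.6 N at the limit. The plunger sits on the cover and moves with it
- plunger_knob (a point): centre of the red round plunger knob (28 mm diameter, 24 mm high, upright axis, clear 12 mm below its underside to the cover at lift 0); it moves with the plunger and the cover. On the closed cover it is at x = +20, y = +20 mm of the housing, 110 mm above the worktop
- knob_1 (a joint): angle of the captive bolt knob nearest the shaft end, rad: 0 = screwed in, 1.5 = end stop, fully undone; grows anticlockwise seen from above. Friction about 0.06 N m. The knob stays at its height; it only drives the bolt up under the cover
- knob_1_grip (a point): centre of the black bar grip of knob 1 (bar 46 mm long, 13 mm thick, 22 mm high, 17 to 39 mm above the underside of the cover, which is 77 mm above the worktop). Its x axis runs along the bar and turns with it; at angle 0 the bar lies along the housing's x. On the closed cover at x = -37, y = -120 mm of the housing
- knob_2 (a joint): angle of the other captive bolt knob, rad: as knob_1
- knob_2_grip (a point): centre of the bar grip of knob 2, same size and axes as knob 1; on the closed cover at x = -37, y = -35 mm of the housing
- screwdriver_red: loose red screwdriver, 26 x 201 x 25 mm, lying in front of the gearbox, a bystander; origin under its middle
- spark_plug_2: loose spark plug, 21 x 84 x 18 mm, lying behind the gearbox, a bystander; origin under its middle
- oil_filter: loose blue oil filter, 73 mm diameter, 96 mm high, standing at the back, a bystander; origin under its middle
- bearing_1: loose ball bearing, 52 mm diameter, 15 mm high, lying to the left, a bystander; origin under its middle

How it is judged:
By the outcome, as a careful person would: the job done as asked, in the order asked, and still so for the second after the job is handed in, with the robot touching nothing.
It also fails if it takes over 64 s, if anything falls off the work surface, if the arm or the gripper's body presses on something with over 40 N, if the wrist force passes 120 N, or if a joint passes its speed limit or range.

## Working session

There is one attempt and no reset: what is moved stays moved. The work goes in short steps, Python scripts to look and compute and a tool call to move; the robot and the scene stay as the last step left them, time stands still between calls to the robot, and variables do not carry over. Pictures are saved under pics/ and viewed, at most 10 in all, crops included, and the job is handed in when it is done.

Besides the shell and the picture viewer there is one more tool, called after "Request:" as name(argument=value, ...) on one line, values as JSON. arm_command: Moves the arm, as the interface text tells. Its arguments: {"type":"object","properties":{"series":{"type":"array"},"grip":{"type":"number"},"grip_force":{"type":"number"}},"required":["series"]}

```bash
mkdir -p pics
cat > h.py <<'E'
import numpy as np, cv2
from cell import env, viewer
from scipy.spatial.transform import Rotation as R
def look(name,fn=None):
    o=env.get_obs(); p,d=viewer.read_camera(name)
    if fn: cv2.imwrite('pics/'+fn,p); np.save('pics/'+fn+'.npy',d)
    return o,p,d
def camT(name,o=None):
    c=viewer.calibration(name); 
    if 'T' in c: return c,np.array(c['T'])
    T=np.eye(4);T[:3,:3]=R.from_euler('xyz',o['tool_rot'],degrees=True).as_matrix();T[:3,3]=o['tool_pos']
    return c,T@np.array(c['hand_eye'])
def pt(K,T,u,v,d):
    K=np.array(K);x=(u-K[0,2])/K[0,0]*d;y=(v-K[1,2])/K[1,1]*d
    return (T@[x,-y,-d,1])[:3]
def onplane(K,T,u,v,z):
    a=pt(K,T,u,v,0);b=pt(K,T,u,v,1);return a+(b-a)*(z-a[2])/(b[2]-a[2])
E
python3 - <<'E'
from h import *
o,p,d=look('top','top1.png');print(o)
c,T=camT('top');print(c,T)
look('scene','scene1.png')
E
```

```text
{'time_s': 0.0, 'qpos': array([-65.25426998,  18.43640709,  -4.01590482,  83.17614508,
         1.29581974,  78.542066  ,  -3.26029856]), 'joint_velocities': array([-0.10587074,  0.00938474, -0.07242961,  0.01991933, -0.06741834,
        0.00143321, -0.004317  ]), 'effort': array([-9.27475921e-04, -4.91292536e+01, -4.04242063e-01, -3.12533355e+01,
       -6.38842466e-02,  4.37780970e-02,  1.87175183e-04]), 'tool_pos': array([0.26355656, 0.59356136, 0.22948075]), 'tool_rot': array([-1.79890677e+02,  6.62285268e-03,  1.56064273e+02]), 'force': array([-0.59839847, -0.66963462,  0.06777623]), 'wrist_torque': array([-0.0576717 , -0.00500446,  0.00241361]), 'grasp_force': 0.0, 'grip_width': 0.08720724191735252}
{'K': array([[397.22329898,   0.        , 277.47011533],
       [  0.        , 397.22329898, 211.64392595],
       [  0.        ,   0.        ,   1.        ]]), 'T': array([[-0.01291776,  0.99466614, -0.1023348 ,  0.50303659],
       [-0.99988294, -0.01368875, -0.00683527, -0.03155166],
       [-0.00819965,  0.10223452,  0.99472653,  0.94187064],
       [ 0.        ,  0.        ,  0.        ,  1.        ]])} [[-0.01291776  0.99466614 -0.1023348   0.50303659]
 [-0.99988294 -0.01368875 -0.00683527 -0.03155166]
 [-0.00819965  0.10223452  0.99472653  0.94187064]
 [ 0.          0.          0.          1.        ]]
```

View pics/top1.png

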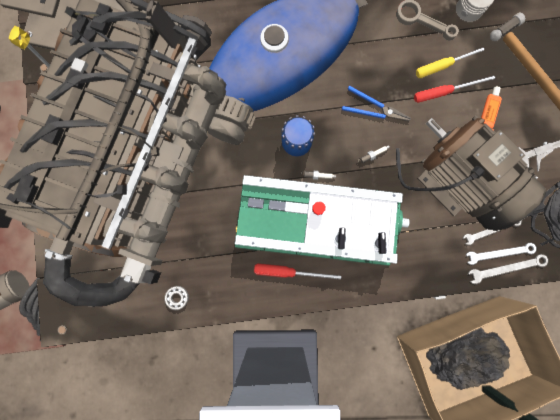

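View pics/scene1.png

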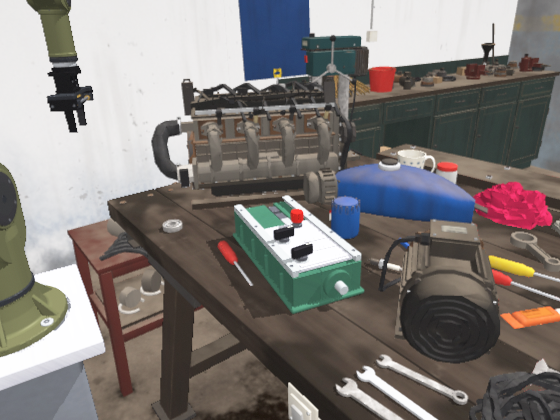

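Top view: the gearbox lies with its shaft at (405,222), the black bars at (382,243) and (342,238), and the red plunger at (319,209). I'll enlarge that area.

Run:
```python
from h import *
p=cv2.imread('pics/top1.png')
cv2.imwrite('pics/c1.png',cv2.resize(p[165:285,225:425],None,fx=4,fy=4,interpolation=cv2.INTER_CUBIC))
```

```text
(no output)
```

View pics/c1.png

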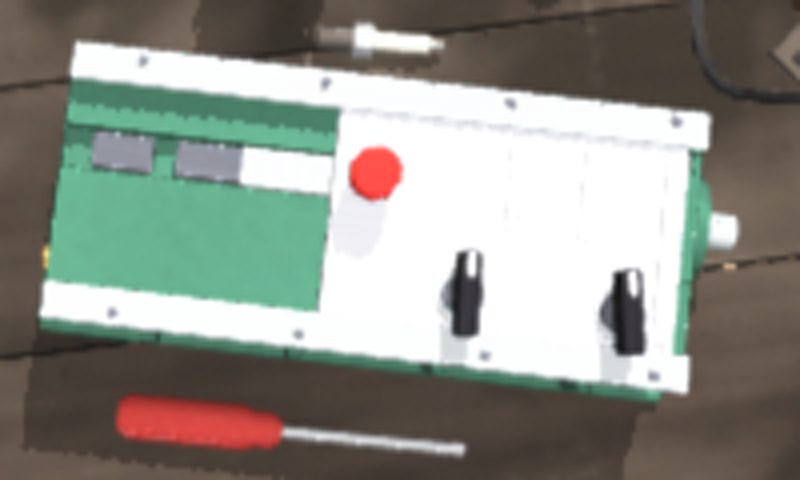

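Run:
```python
from h import *
c,T=camT('top');K=c['K']
f=lambda x,y,z:onplane(K,T,225+x/4-.4,165+y/4-.4,z)
P={'k1':f(629,311,.112),'k2':f(467,293,.112),'pl':f(376,173,.122)}
for k,(x,y,z) in dict(r1=(75,60,.09),r2=(709,131,.09),r3=(42,300,.09),r4=(688,373,.09),k1a=(628,270,.116),k1b=(630,345,.116),k2a=(472,250,.116),k2b=(464,325,.116)).items(): P[k]=f(x,y,z)
for k in P: print(k,P[k].round(4))
loc=np.array([[-37,-120],[-37,-35],[20,20]])/1e3
W=np.array([P['k1'],P['k2'],P['pl']])[:,:2]
a=loc-loc.mean(0);b=W-W.mean(0)
th=np.arctan2((a[:,0]*b[:,1]-a[:,1]*b[:,0]).sum(),(a*b).sum())
Rm=np.array([[np.cos(th),-np.sin(th)],[np.sin(th),np.cos(th)]])
o=W.mean(0)-Rm@loc.mean(0);print(np.degrees(th),o,W-(loc@Rm.T+o))
for n in('r1','r3'):
  m='r2' if n=='r1' else 'r4'; d=P[n]-P[m]; print(np.degrees(np.arctan2(-d[0],d[1])))
print(viewer.calibration('wrist'))
```

```text
k1 [ 0.5212 -0.242   0.112 ]
k2 [ 0.5317 -0.1582  0.112 ]
pl [ 0.5941 -0.1114  0.122 ]
r1 [0.6618 0.0476 0.09  ]
r2 [ 0.618  -0.2945  0.09  ]
r3 [0.5317 0.0658 0.09  ]
r4 [ 0.4885 -0.2776  0.09  ]
k1a [ 0.5424 -0.2413  0.116 ]
k1b [ 0.5037 -0.2408  0.116 ]
k2a [ 0.5538 -0.1609  0.116 ]
k2b [ 0.5151 -0.1556  0.116 ]
-7.0333082982917405 [ 0.57239834 -0.12808348] [[ 2.65632551e-04  6.13074051e-04]
 [ 3.09010463e-04  7.22501495e-05]
 [-5.74643014e-04 -6.85324200e-04]]
-7.291180366573336
-7.176258255198532
{'K': array([[316.42997175,   0.        , 276.12838804],
       [  0.        , 316.42997175, 212.65069596],
       [  0.        ,   0.        ,   1.        ]]), 'hand_eye': array([[ 8.31046979e-04,  9.53712084e-01,  3.00720086e-01,
         8.29779575e-02],
       [ 9.99999628e-01, -8.62320603e-04, -2.87346610e-05,
         7.63031762e-05],
       [ 2.31912532e-04,  3.00719998e-01, -9.53712446e-01,
        -1.54317427e-01],
       [ 0.00000000e+00,  0.00000000e+00,  0.00000000e+00,
         1.00000000e+00]])}
```

Run:
```python
from h import *
c,T=camT('top');d=np.load('pics/top1.png.npy');K=c['K']
v,u=np.mgrid[:420,:560];x=(u-K[0,2])/K[0,0]*d;y=(v-K[1,2])/K[1,1]*d
P=(np.stack([x,-y,-d,0*d+1],-1)@T.T)[...,:3][d>0]
print('max z in cells; rows x, cols y from .7 down')
ys=np.arange(.7,-.4,-.1);print(ys.round(1))
for xx in np.arange(.2,.8,.05):
    print(round(xx,2),[round(float(P[(abs(P[:,0]-xx-.025)<.025)&(abs(P[:,1]-yy+.05)<.05)][:,2].max(initial=-9)),2) for yy in ys])
```

```text
max z in cells; rows x, cols y from .7 down
[ 0.7  0.6  0.5  0.4  0.3  0.2  0.1  0.  -0.1 -0.2 -0.3]
0.2 [-0.29, -9.0, -9.0, -9.0, -9.0, -0.89, -0.88, -0.88, -0.88, -0.88, -0.87]
0.25 [-0.24, 0.01, 0.0, -9.0, -9.0, -9.0, -9.0, -9.0, -9.0, -9.0, -0.88]
0.3 [-0.21, 0.01, 0.01, 0.01, 0.01, 0.01, 0.01, -9.0, -9.0, -9.0, -9.0]
0.35 [-0.22, 0.01, 0.01, 0.01, 0.02, 0.02, 0.0, 0.01, 0.01, 0.0, 0.0]
0.4 [-0.24, 0.01, 0.01, 0.25, 0.2, 0.02, 0.01, 0.02, 0.02, 0.01, 0.01]
0.45 [-9.0, 0.01, 0.01, 0.27, 0.17, 0.01, 0.03, 0.06, 0.09, 0.12, 0.01]
0.5 [-9.0, 0.01, 0.23, 0.32, 0.3, 0.24, 0.1, 0.1, 0.12, 0.12, 0.01]
0.55 [-9.0, 0.0, 0.33, 0.33, 0.33, 0.24, 0.08, 0.12, 0.13, 0.09, 0.07]
0.6 [-9.0, -9.0, 0.32, 0.35, 0.33, 0.3, 0.09, 0.12, 0.13, 0.09, 0.17]
0.65 [-9.0, -9.0, 0.32, 0.34, 0.33, 0.32, 0.1, 0.09, 0.09, 0.01, 0.15]
0.7 [-9.0, -9.0, 0.3, 0.35, 0.34, 0.3, 0.09, 0.1, 0.09, 0.02, 0.16]
0.75 [-9.0, -9.0, 0.23, 0.34, 0.34, 0.33, 0.13, 0.1, 0.1, 0.01, 0.12]
0.8 [-9.0, -9.0, 0.23, 0.37, 0.35, 0.33, 0.25, 0.1, 0.01, 0.02, 0.01]
```

```bash
cat >> h.py <<'E'
def sh(a,b):
    "a,b=(x,y,z,yaw deg) tool pointing down -> shift mm, turn rad"
    w=np.radians(a[3]);d=(np.array(b[:3])-a[:3])*1e3
    return [round(np.cos(w)*d[0]+np.sin(w)*d[1],1),round(np.sin(w)*d[0]-np.cos(w)*d[1],1),round(-d[2],1)],round(np.radians(a[3]-b[3]),4)
E
python3 - <<'E'
from h import *
w=[(.2636,.5936,.2295,156.06),(.2636,.5936,.35,115),(.3,.4,.35,75),(.36,.18,.35,34),(.44,-.04,.33,-7.1),(.521,-.242,.24,-7.1)]
for a,b in zip(w,w[1:]): print(sh(a,b))
E
```

```text
([np.float64(0.0), np.float64(0.0), np.float64(-120.5)], np.float64(0.7166))
([np.float64(-190.8), np.float64(-48.8), np.float64(-0.0)], np.float64(0.6981))
([np.float64(-197.0), np.float64(114.9), np.float64(-0.0)], np.float64(0.7156))
([np.float64(-56.7), np.float64(227.1), np.float64(20.0)], np.float64(0.7173))
([np.float64(105.3), np.float64(190.4), np.float64(90.0)], np.float64(0.0))
```

Request:
arm_command(series=[[[0,0,-120],0.717],[[0,0,-120],0.717],[[0,0,-120],0.717],[[0,0,-120],0.717],[[0,0,-120],0.717]], grip=-1)

```text
time_s: 0.6
tool_pos: [0.2638, 0.5943, 0.3513]
tool_rot: [179.9, -0.0, 114.7]
force: [-0.2, 0.4, -0.8]
grip_width: 0.0872
grasp_force: 0.0
```

Request:
arm_command(series=[[[-191,-49,0],0.698],[[-191,-49,0],0.698],[[-191,-49,0],0.698],[[-191,-49,0],0.698],[[-191,-49,0],0.698]])

```text
time_s: 1.1
tool_pos: [0.3032, 0.3938, 0.3513]
tool_rot: [179.9, 0.0, 74.2]
force: [-0.4, -0.3, 1.0]
grip_width: 0.0869
grasp_force: 0.0
```

Request:
arm_command(series=[[[-197,115,0],0.716],[[-197,115,0],0.716],[[-197,115,0],0.716],[[-197,115,0],0.716],[[-197,115,0],0.716]])

```text
time_s: 1.6
tool_pos: [0.3609, 0.176, 0.3506]
tool_rot: [-180.0, -0.0, 33.4]
force: [0.2, 0.8, 0.2]
grip_width: 0.0872
grasp_force: 0.0
```

Request:
arm_command(series=[[[-57,227,20],0.717],[[-57,227,20],0.717],[[-57,227,20],0.717],[[-57,227,20],0.717],[[-57,227,20],0.717]])

```text
time_s: 2.1
tool_pos: [0.4396, -0.0438, 0.3302]
tool_rot: [180.0, -0.0, -7.6]
force: [-0.5, -0.8, -0.5]
grip_width: 0.087
grasp_force: 0.0
```

Request:
arm_command(series=[[[105,190,90],0],[[105,190,90],0],[[105,190,90],0],[[105,190,90],0],[[105,190,90],0]])

```text
time_s: 2.6
tool_pos: [0.5199, -0.2443, 0.2392]
tool_rot: [179.9, 0.1, -7.2]
force: [0.2, -0.2, 0.2]
grip_width: 0.0867
grasp_force: 0.0
```

Run:
```python
from h import *
o,p,d=look('wrist','w1.png');print(o['tool_pos'],o['tool_rot'],o['qpos'])
np.savez('pics/w1o.npz',tool_pos=o['tool_pos'],tool_rot=o['tool_rot'])
```

```text
[ 0.5199152  -0.2443489   0.23919552] [ 1.79918720e+02  5.38210702e-02 -7.23288487e+00] [-20.5028392   11.43381803  49.37440231  94.99070299  -8.76187555
  77.66963029 -67.04138061]
```

View pics/w1.png

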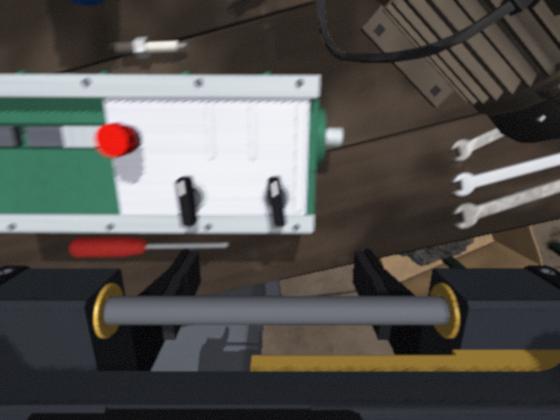

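Wrist view: bar 1 is around (277,201), bar 2 around (187,200), the red knob is at (115,139), and the housing is well aligned with the tool. I'll measure the bars by segmentation.

```bash
cat >> h.py <<'E'
def cloud(o,d,name='wrist'):
    c,T=camT(name,o);K=np.array(c['K']);v,u=np.mgrid[:420,:560]
    x=(u-K[0,2])/K[0,0]*d;y=(v-K[1,2])/K[1,1]*d
    return np.stack([x,-y,-d,0*d+1],-1)@T.T
def rect(o,p,d,guess,dark=True,r=.035,zlo=.108,zhi=.122,name='wrist'):
    P=cloud(o,d,name)
    m=(d>0)&(np.hypot(P[...,0]-guess[0],P[...,1]-guess[1])<r)&(P[...,2]>zlo)&(P[...,2]<zhi)
    q=P[m][:,:2].astype(np.float32);z=np.median(P[m][:,2])
    (c,s,a)=cv2.minAreaRect(q*1000);b=cv2.boxPoints((c,s,a))
    e=b[1]-b[0];f=b[2]-b[1];e=e if np.hypot(*e)>np.hypot(*f) else f
    ang=(np.degrees(np.arctan2(e[1],e[0]))+90)%180-90
    return np.round(c,1),np.round(s,1),round(float(ang),1),round(float(z),4),int(m.sum())
E
python3 - <<'E'
from h import *
o=np.load('pics/w1o.npz');p=cv2.imread('pics/w1.png');d=np.load('pics/w1.png.npy')
print(rect(o,p,d,(.521,-.242)));print(rect(o,p,d,(.5315,-.158)));print(rect(o,p,d,(.594,-.111),zlo=.114,zhi=.13))
P=cloud(o,d)
print([P[v,u,:3].round(4) for u,v in((187,190),(277,192),(115,139),(150,190),(240,190),(200,225),(60,195))])
E
```

```text
(array([ 522.9, -243.4]), array([45.3, 13. ]), 0.2, 0.1157, 686)
(array([ 533.4, -159.4]), array([13.4, 46.1]), -4.0, 0.1157, 746)
(array([ 597.1, -112.8]), array([28.2, 28.5]), -78.1, 0.1218, 992)
[array([ 0.5464, -0.1667,  0.1143]), array([ 0.535 , -0.2473,  0.117 ]), array([ 0.5985, -0.1188,  0.1226]), array([ 0.5452, -0.1211,  0.0856]), array([ 0.5338, -0.21  ,  0.0849]), array([ 0.5047, -0.1652,  0.0922]), array([ 0.5497, -0.0226,  0.0747])]
```

Run:
```python
from h import *
o=env.get_obs();a=(*o['tool_pos'],o['tool_rot'][2]);print(a,sh(a,(.522,-.243,.1,0)))
```

```text
(np.float64(0.5193493219204939), np.float64(-0.24862880718758829), np.float64(0.23666618905426787), np.float64(-7.469843375743245)) ([np.float64(1.9), np.float64(-5.9), np.float64(136.7)], np.float64(-0.1304))
```

Request:
arm_command(series=[[[2,-6,40],-0.13],[[2,-6,80],-0.13],[[2,-6,110],-0.13],[[2,-6,125],-0.13],[[2,-6,137],-0.13]])

```text
time_s: 3.15
tool_pos: [0.5227, -0.2354, 0.1027]
tool_rot: [-180.0, 0.1, 0.3]
force: [0.1, 0.3, 0.8]
grip_width: 0.0871
grasp_force: 0.0
```

Request:
arm_command(series=[[[0,0,0],0],[[0,0,0],0],[[0,0,0],0],[[0,0,0],0],[[0,0,0],0]], grip=1, grip_force=25)

```text
time_s: 3.65
tool_pos: [0.5235, -0.2358, 0.1044]
tool_rot: [180.0, -0.1, 0.3]
force: [0.9, -0.1, 0.4]
grip_width: 0.055
grasp_force: 0.0
```

Request:
arm_command(series=[[[0,0,0],0],[[0,0,0],0],[[0,0,0],0],[[0,0,0],0],[[0,0,0],0]])

```text
time_s: 4.15
tool_pos: [0.5231, -0.2399, 0.1037]
tool_rot: [179.6, -0.1, 0.3]
force: [3.1, -13.3, -7.5]
grip_width: 0.0148
grasp_force: 6.7
```

Request:
arm_command(series=[[[0,4,3],0],[[0,6,3],0],[[0,6,3],0],[[0,6,3],0],[[0,6,3],0]])

```text
time_s: 4.65
tool_pos: [0.5231, -0.243, 0.1033]
tool_rot: [-180.0, -0.1, 0.3]
force: [-5.6, 0.9, 16.9]
grip_width: 0.0129
grasp_force: 26.2
```

Request:
arm_command(series=[[[0,0,-2],-0.14],[[0,0,-2],-0.28],[[0,0,-2],-0.42],[[0,0,-2],-0.56],[[0,0,-2],-0.7]])

```text
time_s: 5.15
tool_pos: [0.5229, -0.2422, 0.1034]
tool_rot: [-180.0, -0.0, 40.7]
force: [-2.2, -0.0, 6.4]
grip_width: 0.0127
grasp_force: 25.5
```

Request:
arm_command(series=[[[0,0,0],-0.14],[[0,0,0],-0.28],[[0,0,0],-0.42],[[0,0,0],-0.56],[[0,0,0],-0.66]])

```text
time_s: 5.65
tool_pos: [0.5225, -0.2419, 0.1034]
tool_rot: [-180.0, -0.0, 78.5]
force: [-3.3, 0.6, 5.7]
grip_width: 0.013
grasp_force: 25.5
```

Run:
```python
from h import *
o=env.get_obs();print(o['tool_pos'],o['tool_rot'],o['wrist_torque'],o['force'])
```

```text
[ 0.52251737 -0.24190443  0.10343554] [-1.79952429e+02 -3.98801589e-02  7.84962620e+01] [ 0.19109944  0.82220911 -0.07163301] [-3.26923895  0.55447104  5.7181967 ]
```

Request:
arm_command(series=[[[0,0,0],-0.05],[[0,0,0],-0.1],[[0,0,0],-0.15],[[0,0,0],-0.15],[[0,0,0],-0.15]])

```text
time_s: 6.15
tool_pos: [0.5226, -0.2417, 0.1034]
tool_rot: [-180.0, -0.1, 86.7]
force: [-2.0, 0.9, 7.3]
grip_width: 0.0145
grasp_force: 29.9
```

Run:
```python
from h import *
o=env.get_obs();print(o['tool_pos'],o['tool_rot'],o['wrist_torque'],o['force'])
```

```text
[ 0.52256668 -0.24170432  0.103391  ] [-1.79973055e+02 -9.41244314e-02  8.66912790e+01] [ 0.33303245  0.72012172 -0.74608921] [-2.01525574  0.85581093  7.30706411]
```

Request:
arm_command(series=[[[0,0,0],0.12],[[0,0,0],0.12],[[0,0,0],0.12],[[0,0,0],0.12],[[0,0,0],0.12]], grip=-0.1)

```text
time_s: 6.65
tool_pos: [0.5226, -0.2415, 0.1021]
tool_rot: [-179.9, -0.0, 80.0]
force: [0.2, 0.4, -0.1]
grip_width: 0.0444
grasp_force: 0.0
```

Request:
arm_command(series=[[[0,0,-15],0],[[0,0,-35],0],[[0,0,-50],0],[[0,0,-50],0],[[0,0,-50],0]])

```text
time_s: 7.15
tool_pos: [0.5232, -0.2417, 0.1529]
tool_rot: [180.0, -0.0, 80.0]
force: [0.3, 0.4, -0.7]
grip_width: 0.0478
grasp_force: 0.0
```

Run:
```python
from h import *
o,p,d=look('wrist','w2.png');print(o['tool_pos'],o['tool_rot'],o['force'],o['grip_width'])
print(rect(o,p,d,(.522,-.243)))
a=(*o['tool_pos'],o['tool_rot'][2]);b=(.533,-.1585,.152,43);print(sh(a,b));c=(.533,-.1585,.152,0);print(sh(b,c))
```

```text
[ 0.52319426 -0.24170211  0.15293079] [ 1.79950648e+02 -1.48456307e-02  7.99893838e+01] [ 0.32714491  0.42104973 -0.65155703] 0.04784644534920022
(array([ 522.6, -242.4]), array([45.9, 13. ]), 78.6, 0.1158, 1270)
([np.float64(83.6), np.float64(-4.8), np.float64(0.9)], np.float64(0.6456))
([np.float64(0.0), np.float64(0.0), np.float64(-0.0)], np.float64(0.7505))
```

Request:
arm_command(series=[[[84,-5,0],0.733],[[84,-5,0],0.733],[[84,-5,0],0.733],[[84,-5,0],0.733],[[84,-5,0],0.733]])

```text
time_s: 7.7
tool_pos: [0.5321, -0.1574, 0.1514]
tool_rot: [-179.9, 0.1, 38.1]
force: [-0.0, 0.5, -0.1]
grip_width: 0.0476
grasp_force: 0.0
```

Request:
arm_command(series=[[[0,0,0],0.733],[[0,0,0],0.733],[[0,0,0],0.733],[[0,0,0],0.733],[[0,0,0],0.733]])

```text
time_s: 8.2
tool_pos: [0.532, -0.1579, 0.1514]
tool_rot: [-180.0, 0.1, -3.9]
force: [0.5, -0.0, -0.7]
grip_width: 0.0476
grasp_force: 0.0
```

Request:
arm_command(series=[[[0,0,0],0],[[0,0,0],0],[[0,0,0],0],[[0,0,0],0],[[0,0,0],0]])

```text
time_s: 8.7
tool_pos: [0.5327, -0.1582, 0.1525]
tool_rot: [-180.0, -0.0, -3.5]
force: [-0.3, 0.4, -0.2]
grip_width: 0.0475
grasp_force: 0.0
```

Run:
```python
from h import *
o,p,d=look('wrist','w3.png');print(o['tool_pos'],o['tool_rot'],o['force'],o['grip_width'])
print(rect(o,p,d,(.533,-.1585)),rect(o,p,d,(.596,-.112),zlo=.114,zhi=.13))
```

```text
[ 0.53271287 -0.15819812  0.15253425] [-1.79994478e+02 -3.54855218e-03 -3.54083589e+00] [-0.31408404  0.43326165 -0.20939584] 0.04750612140228714
(array([ 534.3, -159.2]), array([12.6, 45.2]), -3.7, 0.1158, 1269) (array([ 597.1, -112. ]), array([28.1, 29. ]), -6.2, 0.1219, 1904)
```

Aligned with bar 2. Descend, grip and turn.

Request:
arm_command(series=[[[1,1,25],0],[[1,1,42],0],[[1,1,50],0],[[1,1,50],0],[[1,1,50],0]])

```text
time_s: 9.25
tool_pos: [0.5341, -0.1594, 0.1032]
tool_rot: [180.0, -0.1, -3.6]
force: [-0.5, 0.1, 0.6]
grip_width: 0.0479
grasp_force: 0.0
```

Request:
arm_command(series=[[[0,0,0],0],[[0,0,0],0],[[0,0,0],0],[[0,0,0],0],[[0,0,0],0]], grip=1)

```text
time_s: 9.75
tool_pos: [0.5342, -0.1589, 0.1033]
tool_rot: [-180.0, -0.1, -3.6]
force: [-0.5, 0.4, 7.0]
grip_width: 0.0158
grasp_force: 3.3
```

Request:
arm_command(series=[[[0,0,0],0],[[0,0,0],0],[[0,0,0],-0.1],[[0,0,0],-0.24],[[0,0,0],-0.38]])

```text
time_s: 10.25
tool_pos: [0.5343, -0.1584, 0.1034]
tool_rot: [-179.9, -0.1, 18.5]
force: [-0.9, 2.4, 4.7]
grip_width: 0.0134
grasp_force: 25.7
```

Request:
arm_command(series=[[[0,0,0],-0.13],[[0,0,0],-0.26],[[0,0,0],-0.39],[[0,0,0],-0.52],[[0,0,0],-0.65]])

```text
time_s: 10.75
tool_pos: [0.5339, -0.1578, 0.1034]
tool_rot: [-179.9, -0.1, 55.8]
force: [-2.4, 3.2, 6.4]
grip_width: 0.0125
grasp_force: 25.8
```

Request:
arm_command(series=[[[0,0,0],-0.12],[[0,0,0],-0.24],[[0,0,0],-0.36],[[0,0,0],-0.48],[[0,0,0],-0.54]])

```text
time_s: 11.25
tool_pos: [0.5335, -0.1576, 0.1034]
tool_rot: [-180.0, -0.2, 86.5]
force: [-3.4, 3.2, 7.0]
grip_width: 0.0142
grasp_force: 31.1
```

Run:
```python
from h import *
o=env.get_obs();print(o['tool_pos'],o['tool_rot'],o['wrist_torque'],o['force'])
```

```text
[ 0.53353784 -0.15757172  0.10341358] [-179.96473831   -0.18997126   86.49744018] [ 0.58686666  0.833517   -0.86935783] [-3.38374187  3.22842312  7.02102422]
```

Request:
arm_command(series=[[[0,0,0],0.12],[[0,0,0],0.12],[[0,0,0],0.12],[[0,0,0],0.12],[[0,0,0],0.12]], grip=-0.1)

```text
time_s: 11.75
tool_pos: [0.5332, -0.1593, 0.1021]
tool_rot: [-179.9, 0.0, 79.6]
force: [0.5, 0.5, -0.1]
grip_width: 0.0445
grasp_force: 0.0
```

Request:
arm_command(series=[[[0,0,-15],0],[[0,0,-35],0],[[0,0,-50],0],[[0,0,-50],0],[[0,0,-50],0]])

```text
time_s: 12.25
tool_pos: [0.5338, -0.1592, 0.1529]
tool_rot: [179.9, -0.0, 79.5]
force: [-0.4, 0.2, -0.3]
grip_width: 0.0479
grasp_force: 0.0
```

Run:
```python
from h import *
o,p,d=look('wrist','w4.png');print(o['tool_pos'],o['tool_rot'],o['qpos'],o['grip_width'])
print(rect(o,p,d,(.533,-.1585)),rect(o,p,d,(.522,-.2425)),rect(o,p,d,(.596,-.112),zlo=.114,zhi=.13))
d=np.load('pics/top1.png.npy');P=cloud(None,d,'top');P=P[d>0]
for z in(.14,.2,.26):
  print(z,[(round(x,2),round(float(P[(abs(P[:,0]-x)<.0125)&(P[:,2]>z)&(P[:,1]>-.1)][:,1].min(initial=9)),3)) for x in np.arange(.48,.76,.025)])
a=(*o['tool_pos'],o['tool_rot'][2]);print(sh(a,(.5965,-.112,.152,-7.1)))
```

```text
[ 0.53383616 -0.15918072  0.15294615] [ 1.79949320e+02 -1.95760025e-02  7.95133359e+01] [-10.98576882  10.54051349  27.7744328  103.27668352  -5.324145
  67.41379901   7.94764724] 0.047863809533727535
(array([ 533.9, -157.8]), array([45.5, 12.7]), 79.3, 0.1158, 1282) (array([ 524.5, -233.7]), array([26.8, 13. ]), 78.4, 0.1159, 531) (array([ 597. , -111.4]), array([29.1, 28.2]), 65.2, 0.122, 1873)
0.14 [(np.float64(0.48), 0.22), (np.float64(0.5), 0.22), (np.float64(0.53), 0.184), (np.float64(0.56), 0.182), (np.float64(0.58), 0.192), (np.float64(0.61), 0.178), (np.float64(0.63), 0.146), (np.float64(0.66), 0.149), (np.float64(0.68), 0.15), (np.float64(0.71), 0.118), (np.float64(0.73), 0.11), (np.float64(0.76), 0.12)]
0.2 [(np.float64(0.48), 0.344), (np.float64(0.5), 0.247), (np.float64(0.53), 0.185), (np.float64(0.56), 0.182), (np.float64(0.58), 0.217), (np.float64(0.61), 0.208), (np.float64(0.63), 0.147), (np.float64(0.66), 0.149), (np.float64(0.68), 0.172), (np.float64(0.71), 0.118), (np.float64(0.73), 0.111), (np.float64(0.76), 0.12)]
0.26 [(np.float64(0.48), 0.363), (np.float64(0.5), 0.247), (np.float64(0.53), 0.237), (np.float64(0.56), 0.221), (np.float64(0.58), 0.217), (np.float64(0.61), 0.208), (np.float64(0.63), 0.198), (np.float64(0.66), 0.182), (np.float64(0.68), 0.172), (np.float64(0.71), 0.168), (np.float64(0.73), 0.158), (np.float64(0.76), 0.144)]
([np.float64(57.8), np.float64(53.0), np.float64(0.9)], np.float64(1.5117))
```

Request:
arm_command(series=[[[58,53,0],0.745],[[58,53,0],0.745],[[58,53,0],0.745],[[58,53,0],0.745],[[58,53,0],0.745]])

```text
time_s: 12.8
tool_pos: [0.5957, -0.1115, 0.151]
tool_rot: [-179.9, 0.1, 36.5]
force: [0.2, 0.4, -0.1]
grip_width: 0.0478
grasp_force: 0.0
```

Request:
arm_command(series=[[[0,0,0],0.745],[[0,0,0],0.745],[[0,0,0],0.745],[[0,0,0],0.745],[[0,0,0],0.745]])

```text
time_s: 13.3
tool_pos: [0.5956, -0.1117, 0.1513]
tool_rot: [180.0, 0.1, -6.2]
force: [0.0, -0.7, -0.6]
grip_width: 0.048
grasp_force: 0.0
```

Request:
arm_command(series=[[[0,0,0],0.02],[[0,0,0],0.02],[[0,0,0],0.02],[[0,0,0],0.02],[[0,0,0],0.02]])

```text
time_s: 13.8
tool_pos: [0.5963, -0.1119, 0.1525]
tool_rot: [-180.0, -0.0, -7.0]
force: [-1.0, -1.6, 0.2]
grip_width: 0.0483
grasp_force: 0.0
```

Run:
```python
from h import *
o,p,d=look('wrist','w5.png');print(o['tool_pos'],o['tool_rot'],o['qpos'],o['grip_width'])
print(rect(o,p,d,(.596,-.112),zlo=.114,zhi=.13))
```

```text
[ 0.59631868 -0.11189227  0.15254928] [-1.79993485e+02 -1.28381952e-04 -6.96989870e+00] [-23.29869473  18.4004584   38.08921671  96.55390314 -12.02970164
  69.20048166 -79.3020406 ] 0.04825924459355364
(array([ 597.7, -111.7]), array([28.2, 28.7]), -5.4, 0.1219, 1506)
```

Request:
arm_command(series=[[[0,0,25],0],[[0,0,42],0],[[0,0,50],0],[[0,0,50],0],[[0,0,50],0]])

```text
time_s: 14.35
tool_pos: [0.5968, -0.112, 0.1032]
tool_rot: [180.0, -0.1, -7.0]
force: [-0.1, 0.1, -0.0]
grip_width: 0.048
grasp_force: 0.0
```

Request:
arm_command(series=[[[0,0,0],0],[[0,0,0],0],[[0,0,0],0],[[0,0,0],0],[[0,0,0],0]], grip=1, grip_force=40)

```text
time_s: 14.85
tool_pos: [0.5967, -0.1115, 0.1031]
tool_rot: [-180.0, -0.0, -7.0]
force: [0.2, 0.8, 3.2]
grip_width: 0.0273
grasp_force: 40.0
```

Request:
arm_command(series=[[[0,0,0],0],[[0,0,-2],0],[[0,0,-4],0],[[0,0,-6],0],[[0,0,-8],0]])

```text
time_s: 15.35
tool_pos: [0.5965, -0.1115, 0.1097]
tool_rot: [180.0, -0.0, -7.0]
force: [5.3, -0.2, -10.6]
grip_width: 0.027
grasp_force: 40.0
```

Request:
arm_command(series=[[[0,0,-2],0],[[0,0,-4],0],[[0,0,-5.5],0],[[0,0,-5.5],0],[[0,0,-5.5],0]])

```text
time_s: 15.85
tool_pos: [0.5965, -0.1115, 0.1146]
tool_rot: [180.0, -0.0, -7.0]
force: [5.6, 0.2, -12.6]
grip_width: 0.0268
grasp_force: 40.0
```

Request:
arm_command(series=[[[0,0,-1],0],[[0,-2,-1],0],[[0,-5,-1],0],[[0,-9,-1],0],[[0,-14,-1],0]])

```text
time_s: 16.35
tool_pos: [0.5981, -0.0992, 0.1157]
tool_rot: [179.9, -0.0, -7.1]
force: [6.2, -2.6, -12.5]
grip_width: 0.0273
grasp_force: 40.0
```

Request:
arm_command(series=[[[0,-7,0],0],[[0,-14,0],0],[[0,-21,0],0],[[0,-28,0],0],[[0,-35,0],0]])

```text
time_s: 16.85
tool_pos: [0.6027, -0.0643, 0.1158]
tool_rot: [179.9, -0.1, -7.1]
force: [6.8, -2.3, -12.7]
grip_width: 0.027
grasp_force: 40.0
```

Request:
arm_command(series=[[[0,-7,0],0],[[0,-14,0],0],[[0,-21,0],0],[[0,-28,0],0],[[0,-33,0],0]])

```text
time_s: 17.35
tool_pos: [0.607, -0.0314, 0.1158]
tool_rot: [179.9, -0.1, -7.0]
force: [7.5, -1.6, -13.2]
grip_width: 0.0272
grasp_force: 40.0
```

Request:
arm_command(series=[[[0,0,1.5],0],[[0,0,3],0],[[0,0,4],0],[[0,0,4],0],[[0,0,4],0]])

```text
time_s: 17.85
tool_pos: [0.6071, -0.0307, 0.1121]
tool_rot: [179.9, -0.1, -7.0]
force: [6.8, -0.4, -10.8]
grip_width: 0.0272
grasp_force: 40.0
```

Request:
arm_command(series=[[[0,0,0],0],[[0,0,0],0],[[0,0,0],0],[[0,0,2],0],[[0,0,4],0]], grip=0.22)

```text
time_s: 18.35
tool_pos: [0.6064, -0.0306, 0.1093]
tool_rot: [-180.0, -0.0, -7.0]
force: [-0.9, -1.2, 0.4]
grip_width: 0.0338
grasp_force: 0.0
```

Request:
arm_command(series=[[[0,-2,2],0],[[0,-4,2],0],[[0,-6,2],0],[[0,-8,2],0],[[0,-10,2],0]])

```text
time_s: 18.85
tool_pos: [0.6068, -0.0242, 0.1066]
tool_rot: [179.7, 0.0, -7.2]
force: [0.3, -5.7, -2.8]
grip_width: 0.0339
grasp_force: 2.4
```

Request:
arm_command(series=[[[0,-2,0],0],[[0,-4,0],0],[[0,-6,0],0],[[0,-8,0],0],[[0,-10,0],0]])

```text
time_s: 19.35
tool_pos: [0.6087, -0.0103, 0.1068]
tool_rot: [-180.0, 0.0, -7.0]
force: [-0.4, -3.9, -3.2]
grip_width: 0.0338
grasp_force: 1.5
```

Run:
```python
from h import *
o,p,d=look('wrist','w6.png');print(o['tool_pos'],o['force'])
g=(.61,-.02);print(rect(o,p,d,g,zlo=.112,zhi=.14,r=.016))
```

```text
[ 0.60866908 -0.01025956  0.10683393] [-0.41176071 -3.86944191 -3.16670113]
(array([612.6, -18.3]), array([26.7, 21.8]), 66.6, 0.1289, 2164)
```

View pics/w6.png

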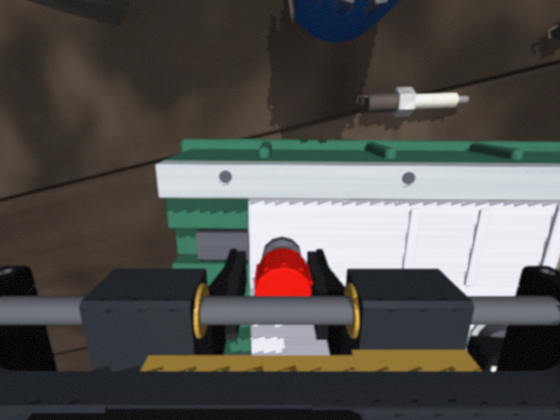

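The red knob is between the fingers at (285,275), and its top is at about 0.129 m, so the pin is riding on the strip. I'll push on slowly.

Request:
arm_command(series=[[[0,-1.2,0],0],[[0,-2.4,0],0],[[0,-3.6,0],0],[[0,-4.8,0],0],[[0,-6,0],0]])

```text
time_s: 19.9
tool_pos: [0.6095, -0.0045, 0.1071]
tool_rot: [-180.0, 0.0, -7.0]
force: [-1.2, -1.7, -1.2]
grip_width: 0.0341
grasp_force: 0.8
```

```bash
cat > q.py <<'E'
from h import *
o,p,d=look('wrist');print(o['tool_pos'],o['force'],rect(o,p,d,o['tool_pos'][:2]+[.004,-.004],zlo=.112,zhi=.14,r=.016))
E
python3 q.py
```

```text
[ 0.60949538 -0.00445011  0.1070818 ] [-1.22562495 -1.71815683 -1.19029208] (array([616. ,  -9.2]), array([29.1, 19.1]), 80.6, 0.1287, 2345)
```

Request:
arm_command(series=[[[0,-1.2,0],0],[[0,-2.4,0],0],[[0,-3.6,0],0],[[0,-4.8,0],0],[[0,-6,0],0]])

```text
time_s: 20.45
tool_pos: [0.6105, 0.0013, 0.1072]
tool_rot: [180.0, -0.0, -7.0]
force: [0.7, -0.8, 0.5]
grip_width: 0.0337
grasp_force: 0.5
```

```bash
python3 q.py
```

```text
[0.61045156 0.00134405 0.10723747] [ 0.68246617 -0.84423739  0.51567551] (array([615.5,  -3.2]), array([29.4, 21.6]), 82.6, 0.1219, 2289)
```

The knob top is now at 0.122 m, so the pin has dropped. A gentle push will confirm it.

Request:
arm_command(series=[[[0,-1,0],0],[[0,-2,0],0],[[0,-3,0],0],[[0,-3,0],0],[[0,-3,0],0]])

```text
time_s: 21.0
tool_pos: [0.6107, 0.0045, 0.107]
tool_rot: [-180.0, -0.0, -7.0]
force: [0.4, -0.2, -0.4]
grip_width: 0.0339
grasp_force: 0.3
```

```bash
python3 q.py
```

```text
[0.6106587  0.00445769 0.10703273] [ 0.35521757 -0.24535593 -0.35970885] (array([ 6.159e+02, -2.000e-01]), array([29.2, 21.6]), 82.2, 0.1218, 2294)
```

Request:
arm_command(series=[[[0,-1,0],0],[[0,-2,0],0],[[0,-3,0],0],[[0,-3,0],0],[[0,-3,0],0]])

```text
time_s: 21.55
tool_pos: [0.6109, 0.0065, 0.107]
tool_rot: [180.0, 0.0, -7.0]
force: [0.9, -3.4, 0.2]
grip_width: 0.0339
grasp_force: 1.6
```

```bash
sed -i "s/^o,p.*/&\nP=cloud(o,d);hs=cv2.cvtColor(p,cv2.COLOR_BGR2HSV);m=(d>0)\&(hs[...,1]>180)\&((hs[...,0]<8)|(hs[...,0]>172))\&(P[...,2]>.116)\&(P[...,2]<.14)\&(np.hypot(P[...,0]-o['tool_pos'][0],P[...,1]-o['tool_pos'][1])<.05);q=P[m];print('red top',q[:,1].min(),q[:,1].max(),q[:,0].max(),np.median(q[:,2]))/" q.py; python3 q.py
```

```text
[0.61087554 0.00653025 0.1070035 ] [ 0.86819004 -3.43340912  0.1567786 ] (array([616.2,   1.9]), array([29.4, 21.2]), 83.0, 0.1218, 2293)
red top -0.011490156396497312 0.017014295719002762 0.6267327706029839 0.12188332989685956
```

Request:
arm_command(series=[[[0,-1,0],0],[[0,-2,0],0],[[0,-2,0],0],[[0,-2,0],0],[[0,-2,0],0]])

```text
time_s: 22.1
tool_pos: [0.611, 0.0069, 0.107]
tool_rot: [179.8, 0.0, -7.1]
force: [-0.4, -7.3, 0.6]
grip_width: 0.0339
grasp_force: 3.2
```

```bash
python3 q.py
```

```text
[0.6109771  0.00688766 0.10704179] [-0.37929492 -7.29902874  0.64934355] (array([616.2,   2.1]), array([29.2, 21.8]), 82.9, 0.1219, 2292)
red top -0.011139195462543387 0.016872372031435892 0.6270823491013924 0.12189692028846666
```

The cover is locked: the force rises and the knob no longer moves. Now I re-centre, open and lift away.

Request:
arm_command(series=[[[0,2,0],0],[[0,4,0],0],[[0,5.5,0],0],[[0,5.5,0],0],[[0,5.5,0],0]])

```text
time_s: 22.65
tool_pos: [0.6106, 0.0047, 0.1071]
tool_rot: [-179.9, -0.0, -7.0]
force: [0.0, -0.2, -0.6]
grip_width: 0.0341
grasp_force: 0.0
```

Request:
arm_command(series=[[[0,0,0],0],[[0,0,0],0],[[0,0,0],0],[[0,0,0],0],[[0,0,0],0]], grip=-0.1)

```text
time_s: 23.15
tool_pos: [0.6106, 0.0038, 0.1071]
tool_rot: [-180.0, -0.0, -7.0]
force: [-0.7, 0.8, 0.8]
grip_width: 0.0478
grasp_force: 0.0
```

Request:
arm_command(series=[[[0,0,-20],0],[[0,0,-45],0],[[0,0,-80],0],[[0,0,-110],0],[[0,0,-130],0]])

```text
time_s: 23.65
tool_pos: [0.6114, 0.0036, 0.2397]
tool_rot: [-179.9, -0.2, -7.0]
force: [0.4, 1.0, 0.1]
grip_width: 0.0478
grasp_force: 0.0
```

Request:
arm_command(series=[[[-20,0,0],0],[[-50,0,0],0],[[-80,0,0],0],[[-100,0,0],0],[[-100,0,0],0]])

```text
time_s: 24.15
tool_pos: [0.5095, 0.0165, 0.2373]
tool_rot: [-179.9, 0.0, -6.9]
force: [-0.3, 0.5, 0.4]
grip_width: 0.0476
grasp_force: 0.0
```

Run:
```python
from h import *
o,p,d=look('wrist','w7.png');print(o['tool_pos'],o['tool_rot'],o['time_s'],rect(o,p,d,(.613,.003),zlo=.114,zhi=.14))
Rm=R.from_euler('z',-7.1,degrees=True).as_matrix()[:2,:2]
for k,(x,y) in dict(k1=(.5225,-.2425),k2=(.5335,-.1585)).items():
  g=np.array([x,y])+Rm@[0,.1155]; print(k,g,rect(o,p,d,g))
o,p,d=look('top','top2.png')
```

```text
[0.50951808 0.01652087 0.23732709] [-1.79867369e+02  3.74582646e-02 -6.94587925e+00] 24.15 (array([611.8,   3. ]), array([28.7, 27.9]), 29.6, 0.122, 1027)
k1 [ 0.53677597 -0.12788566] (array([ 537.6, -128.1]), array([45.8, 13. ]), 78.6, 0.1157, 832)
k2 [ 0.54777597 -0.04388566] (array([548.4, -44.1]), array([45.6, 13.1]), 78.6, 0.1158, 808)
```

View pics/w7.png

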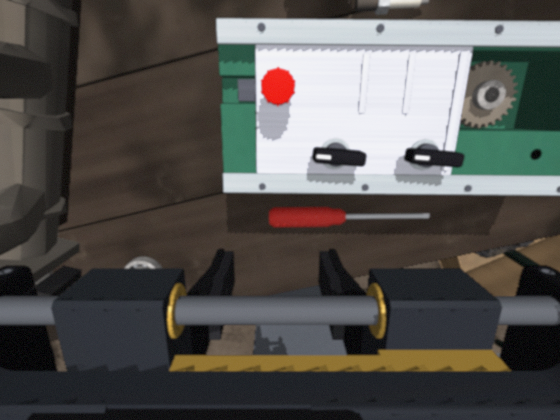

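View pics/top2.png

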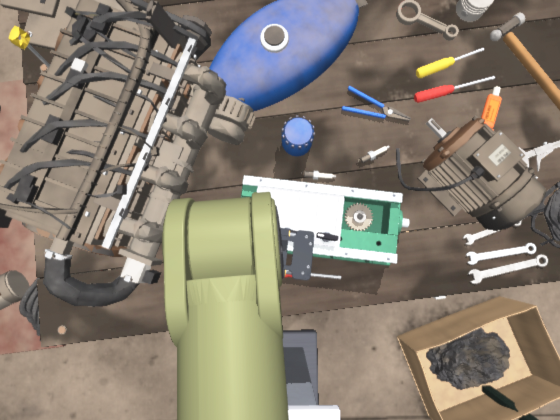

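The wrist view shows the cover open, the red knob down at (277,86), its top at 0.122 m (lift 0), and both bars turned at (340,157) and (434,157). Each bar lies at 78.6° in the world frame, which is the end stop. The loose parts are where they were and the gripper is clear, so I'm handing in.

```bash
python3 -c "
from cell import env
o=env.get_obs();print(o['force'],abs(o['joint_velocities']).max());print(env.sign_off())"
```

```text
[-0.25575496 -0.23811369  0.3166179 ] 1.735837372953894
the job is handed in; nothing more can be done
None
```

The hatch is open and the job is handed in: both bolts are undone to their end stops, the plunger has locked the cover at about 0.115 m of travel, the loose parts I could see were not moved, and the arm is clear at about 24 s.

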